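# Unlock a push-and-turn filter cartridge and stand it in the tray

### The job

The used filter cartridge is locked in the round filter holder by a spring-loaded push-and-turn bayonet: press its grip bar down against the spring, turn it anticlockwise (seen from above) until it meets its stop but no harder, and lift it out. Stand it upright on its foot in the steel tray and let go, without tipping it far over or dropping it on the way. Leave the loose vial, beaker and rubber stopper where they stand.

Things in the scene. Friction and masses are not known exactly. Their poses are not given: they have to be found in the camera images.
- cartridge: Filter cartridge, 93 mm tall, about 0.15 kg: white round body 40 mm across up to 57 mm, grey disc 45 mm across from 57 to 63 mm, on top a grey grip bar along x, 46 mm long, 14 mm thick, from 63 to 93 mm above the foot. Origin: centre of the foot's flat underside; z up the axis. A half turn about z leaves it the same.
- grip (a point): Point on the cartridge's axis in its grip bar, 86 mm above its foot, 23 mm above the disc. Same axes as the cartridge.
- lugs (a point): Point on the cartridge's axis level with the tops of its two lugs, 35.5 mm above the foot. The lugs, 10 mm wide and 7.5 mm high, reach 31 mm from the axis along +x and -x (under the ends of the bar); at the start they are hidden under the collar.
- holder: Filter holder, fixed: round aluminium cup, 92 mm across, foot flange 104 mm across, two hose ports along +y and -y reaching 70 mm from the axis at 28 mm height. Origin: centre of the underside; z up. A spring seat inside pushes the cartridge up.
- collar_top (a point): Centre of the top of the dark knurled collar on the holder, 70 mm above its underside. Collar 92 mm across, 10 mm thick, bore 44 mm, two slots, half a turn apart, 15 mm wide reaching 33 mm from the axis, seen from above, for the lugs to come out. The collar's angle varies and is not given. At the end stop the lugs are under the slots (5 degrees off still pass); then lift 60 mm to clear.
- seat (a point): Centre of the foot when locked; spring 7 N here. The lugs start anywhere in pockets 60 degrees wide, ended by a rib 6 mm high: push down 7 to 11 mm (11 to 14 N, bottoms at 12 mm) to pass it. If let go on the way it rises again under the collar and can be regrasped. A solid stop ends the turn after 85 to 140 degrees (varies, feel for it); there it rises to 6 mm above this point if let up.
- tray: Square stainless tray, fixed, 120 x 120 mm, 14 mm high, walls 4 mm thick, open at the top. Origin: centre of the underside; z up.
- tray_in (a point): Centre of the tray's inner floor, where the foot is to stand.
- vial: Loose small capped vial, 22 mm in diameter, 48 mm tall, origin under its centre. Bystander.
- beaker: Loose small beaker, 41 x 37 mm, 40 mm tall, origin under its centre. Bystander.
- stopper: Loose black rubber stopper, 26 mm in diameter, 25 mm tall, origin under its centre. Bystander.
Mind the look-alikes: they are no part of the job. Leave any pink look-alike of the cartridge alone.

How it is judged:
By the outcome, as a careful person would: the job done as asked, in the order asked, and still so for the second after the job is handed in, with the robot touching nothing.
It also fails if it takes over 61 s, if anything falls off the work surface, if the arm or the gripper's body presses on something with over 40 N, if the wrist force passes 120 N, or if a joint passes its speed limit or range.

### The arm

A 6-joint arm with a two-finger parallel gripper is mounted at the origin on a cart in front of the work surface, level with it; the furniture and walls round the work are solid. World frame = base frame: x ahead of the robot, y to its left, z up, the work surface at z = 0. Lengths are in m, angles in rad, forces in N, time in s.
With the tool pointing down it reaches from about 0.3 to 0.875 m from the base axis. Payload 6.4 kg.
Tool frame: the origin (TCP) lies midway between the tips of the shut fingers; the grasp point (between the pads) lies 19 mm behind it; x points along the fingers, y is the direction in which the jaws open and shut, and the axes are right-handed (so a half turn about x gives the same grasp; the last joint's range is limited). The gripper opens to 85 mm and grips with 20 to 120 N. Pads are 22 mm wide; open, the fingers measure 114 mm over their backs; the gripper's body (76 mm by 85 mm) begins 54 mm behind the grasp point. The pads swing forward as they close: fully open they stand 13 mm farther back than shut.
Start: joints at [-1.474, 0.181, 1.607, -0, 1.354, -0.206], TCP at [0.171, -0.549, 0.231] pointing down, gripper open.
Joint ranges: [-2.99, 2.99], [-0.89, 2.07], [0.3, 2.58], [-1.14, 4.28], [0, 2.63], [-3.12, 3.12]. Speed limits (rad/s): [2.57, 2.57, 3.01, 3.14, 3.14, 3.14].

### API

Orientations are given as a unit quaternion [w, x, y, z].
In Python, from bench import ctrl gives the robot as it stands.
- The arm moves only by the tool step_arm, never from a script. Its argument "motion" is a list of rows, each a list of 7 numbers: the shift along the tool's x, y, z in mm, then the turn, a rotation vector about the tool's x, y, z in degrees, then the closure in counts, from 0 (fully open) to 255 (shut). In form: [[tx, ty, tz, rx, ry, rz, hand], ...]. A call has 1 to 10 rows; each row is the pose to reach, as a shift and turn from the pose commanded when the call began, along the tool's axes at that moment; what a row does not reach only later rows make up. A row lasts 1/8 s, in which the tool goes at most 62.5 mm and 10.7 degrees, less where a joint would pass 70% of its speed; a pose out of reach is approached as far as the arm can. A call with a gripper value outside its range is refused whole. The fingers move at their own pace and stop on an object; the grip force is fixed at half the most. Time passes only in rows, so rows that repeat a pose let the fingers close. It gives the time, the measured TCP pose, the force and the opening at its end, in the units of the state.
- ctrl.get_obs(): the state, without advancing time (a new reading comes with each control period).
- ctrl.camera(name): name is "scene" or "top" or "wrist"; returns (picture, depth): 420x560x3 uint8, red, green, blue; 420x560 float32, m along the optical axis (not along the pixel's ray), 0 where there is no reading.
- ctrl.camera_info(name): a dict with "fx", "fy", "cx", "cy" (pixels), "T" (4x4, takes a point from camera to world coordinates); the wrist camera has in their place "hand_eye" (4x4, takes a point from camera to tool coordinates, whose origin is the TCP and whose axes are the tool frame's). Camera axes: x right, y down, z forward; pixel columns grow to the right and rows downward; lengths in m; the calibration is good to about 2 mm. A picture is of the moment at which its call begins: read the wrist's pose just before it. camera_info takes no time and is no camera call.
- ctrl.hand_in(): hands the job in, once; it reports no verdict.
The state is a dict: "time_s": time; "q": joint angles; "dq": joint speeds; "joint_efforts": joint torques, N m; "eef_pos": TCP position; "eef_rot": TCP orientation; "wrist_force": force on the tool from outside, world axes, zero at the start; "torque": the same for the moment, N m; "opening": opening from 0.0 (shut) to 1.0 (fully open).
Only numpy, scipy, OpenCV 4.12 (cv2) and the standard library are available. Lean on these libraries where they do the work, as an engineer would, in place of code of your own. Each camera call takes 0.05 s, during which the arm holds its last target. There are 200 camera calls.

## Working session

There is one attempt and no reset: what is moved stays moved. The work goes in short steps, Python scripts to look and compute and a tool call to move; the robot and the scene stay as the last step left them, time stands still between calls to the robot, and variables do not carry over. Pictures are saved under pics/ and viewed, about 8 in all and at most 12, crops included, and the job is handed in when it is done.

Besides the shell and the picture viewer there is one more tool, called after ">>>" in YAML: its name, and indented under it one key for each argument. step_arm: Moves the arm, as the interface text tells. Its arguments: {"type":"object","properties":{"motion":{"type":"array","items":{"type":"array","items":{"type":"number"}}}},"required":["motion"]}

```bash
mkdir -p pics; cat > h.py <<'E'
import numpy as np, cv2
from bench import ctrl
def grab(n):
    o=ctrl.get_obs(); im,d=ctrl.camera(n); c=ctrl.camera_info(n)
    from scipy.spatial.transform import Rotation as R
    if 'T' in c: T=np.array(c['T'])
    else:
        q=o['eef_rot']; M=np.eye(4); M[:3,:3]=R.from_quat([q[1],q[2],q[3],q[0]]).as_matrix(); M[:3,3]=o['eef_pos']; T=M@np.array(c['hand_eye'])
    v,u=np.mgrid[:420,:560]
    P=np.stack([(u-c['cx'])*d/c['fx'],(v-c['cy'])*d/c['fy'],d],-1)@T[:3,:3].T+T[:3,3]
    P[d==0]=np.nan
    return im,d,P,c,T
def save(n,im): cv2.imwrite('pics/'+n,im[...,::-1])
E
python3 - <<'E'
from h import *
a=[grab(n) for n in('scene','top')]
for n,g in zip(('scene','top'),a): save(n+'.png',g[0]); np.savez(n+'.npz',im=g[0],P=g[2])
print(ctrl.get_obs()); print(a[1][3])
E
```

```text
{'time_s': 0.1, 'q': array([-1.47427139e+00,  1.81471415e-01,  1.60793808e+00,  7.83252116e-06,
        1.35382375e+00, -2.06291337e-01]), 'dq': array([-0.0007735 , -0.00081663, -0.00251935,  0.00031497, -0.00061368,
        0.00046981]), 'joint_efforts': array([ 3.76224534e-04, -4.45874870e+01, -3.52238309e+01, -2.94363163e-04,
        4.12206151e-03,  2.09499183e-05]), 'eef_pos': array([ 0.17144325, -0.54830286,  0.2304571 ]), 'eef_rot': array([ 0.10607349,  0.69905162,  0.10723152, -0.69898258]), 'wrist_force': array([-1.14229902,  0.17942922,  0.70758393]), 'torque': array([ 0.01665285,  0.02790041, -0.07652998]), 'opening': 0.9975239012362381}
{'fx': 462.5563418641036, 'fy': 462.5563418641036, 'cx': 274.73140902078984, 'cy': 213.50177583289596, 'T': array([[ 0.00834179, -0.98768524,  0.15623149,  0.3502293 ],
       [-0.99989019, -0.0101525 , -0.01079554, -0.11257688],
       [ 0.01224874, -0.15612428, -0.98766147,  1.12254191],
       [ 0.        ,  0.        ,  0.        ,  1.        ]])}
```

View pics/top.png

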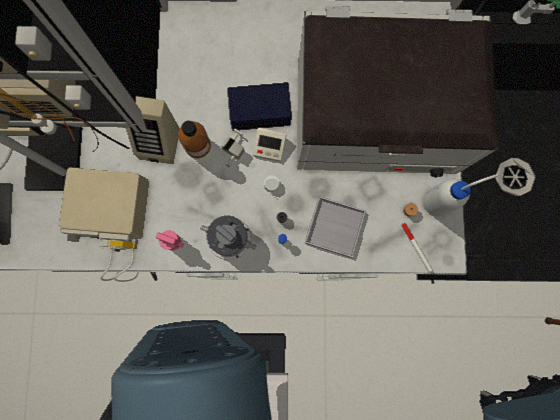

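View pics/scene.png

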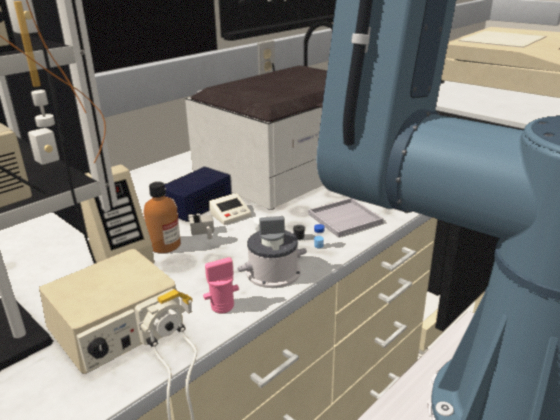

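Top view: the cartridge's grey bar in the dark-collared holder is at (227,236). The pink look-alike (168,240) is to be left alone. The tray is at (337,228), vial (283,239), stopper (282,217) and beaker (271,184). I choose the grey bar in the holder and check it in a close crop.

```bash
python3 - <<'E'
from h import *
t=np.load('top.npz'); im,P=t['im'],t['P']
s=np.load('scene.npz')
A=cv2.resize(im[205:270,195:260],(390,390),interpolation=cv2.INTER_CUBIC)
B=cv2.resize(s['im'][205:285,235:315],(390,390),interpolation=cv2.INTER_CUBIC)
save('crop.png',np.hstack([A,B]))
for Q,n in((P,'top'),(s['P'],'scene')):
    m=(Q[...,0]>.2)&(Q[...,0]<.45)&(Q[...,1]>-.15)&(Q[...,1]<.12)
    z=np.where(m,Q[...,2],0)
    b=m&(z>.092)&(z<.15); q=Q[b]
    print(n,len(q),np.median(q,0),q[:,2].max(),'minarea',cv2.minAreaRect((q[:,:2]*1000).astype('float32')))
    hi=q[q[:,2]>q[:,2].max()-.012] if len(q) else q
    print(len(hi),hi.mean(0),cv2.minAreaRect((hi[:,:2]*1000).astype('float32')))
    c=Q[m&(abs(z-.069)<.006)]; 
    (cc,r)=cv2.minEnclosingCircle((c[:,:2]*1000).astype('float32')); print('collar',len(c),cc,r)
# tray
m=(P[...,1]<-.15)&(P[...,1]>-.4)&(P[...,0]<.45)&(P[...,0]>.15)
for (u,v) in [(337,228),(283,239),(282,217),(271,184),(168,240),(227,236)]: print(u,v,P[v,u])
g=P[(m)&(P[...,2]>.009)&(P[...,2]<.02)]; print('tray',len(g),cv2.minAreaRect((g[:,:2]*1000).astype('float32')))
E
```

```text
top 17 [0.44836165 0.10423324 0.09435088] 0.11734214934199949 minarea ((447.0145568847656, 44.11882781982422), (4.528842449188232, 146.97158813476562), 0.42774340510368347)
3 [ 0.44868588 -0.02710151  0.11395875] ((448.99945068359375, -27.10849952697754), (1.8081220388412476, 1.8535220623016357), 14.77969741821289)
collar 326 (444.12689208984375, 32.41848373413086) 87.10192108154297
scene 35 [0.44921255 0.10225669 0.09419955] 0.11795806580245533 minarea ((447.53826904296875, 44.20545196533203), (142.4849395751953, 4.769695281982422), 89.94520568847656)
7 [ 0.44947684 -0.02524193  0.11322569] ((449.4728698730469, -23.957927703857422), (0.6841060519218445, 6.198791980743408), 3.643598794937134)
collar 460 (446.29351806640625, 33.14757537841797) 86.02131652832031
337 228 [ 0.49268678 -0.27680997  0.00572534]
283 239 [ 0.46072554 -0.14426088  0.04283642]
282 217 [ 0.51697263 -0.1423486   0.01536523]
271 184 [ 0.59751124 -0.11492602  0.01926363]
168 240 [0.45075107 0.11303883 0.09451493]
227 236 [ 0.45854782 -0.01984146  0.11685221]
tray 91 ((435.9475402832031, -269.1097412109375), (99.15228271484375, 26.68783187866211), 89.26799774169922)
```

View pics/crop.png

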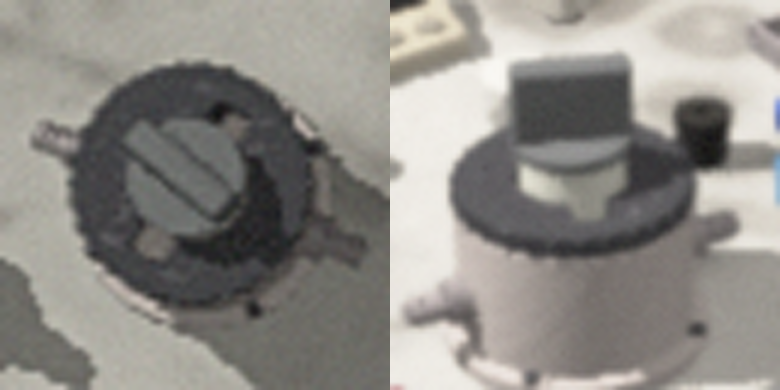

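The crop confirms the grey bar on the white body. The bar runs from (140,130) to (225,212), and the slots are at (235,120) and (155,243). Next I get accurate numbers.

```bash
python3 - <<'E'
from h import *
t=np.load('top.npz'); s=np.load('scene.npz')
for n,P in(('top',t['P']),('scene',s['P'])):
    x,y,z=np.moveaxis(P,-1,0)
    m=(abs(x-.455)<.07)&(abs(y+.02)<.06)
    q=P[m&(z>.108)&(z<.14)]; r=cv2.minAreaRect((q[:,:2]*1000).astype('float32'))
    d=q[:,:2]-q[:,:2].mean(0); w,V=np.linalg.eigh(d.T@d)
    print(n,'bar',len(q),q.mean(0),np.percentile(q[:,2],95),r,np.degrees(np.arctan2(V[1,1],V[0,1])))
    c=P[m&(abs(z-.0695)<.004)]
    print('collar',len(c),np.median(c[:,2]),cv2.minEnclosingCircle((c[:,:2]*1000).astype('float32')))
    m=(abs(x-.49)<.1)&(abs(y+.277)<.085)&(z>.008)&(z<.025); g=P[m]
    print('tray',cv2.minAreaRect((g[:,:2]*1000).astype('float32')))
    for nm,cx,cy,lo in(('vial',.455,-.144,.03),('stop',.51,-.142,.012),('beak',.59,-.115,.015)):
        g=P[(abs(x-cx)<.035)&(abs(y-cy)<.035)&(z>lo)&(z<.07)]; print(nm,len(g),g.mean(0),g.max(0))
E
```

```text
top bar 133 [ 0.46563763 -0.01398439  0.11634886] 0.11945007565300289 ((466.1560363769531, -13.36749267578125), (46.20481491088867, 13.883821487426758), 50.833980560302734) 50.048948903233196
collar 825 0.0695116281877286 ((465.949951171875, -13.21776008605957), 46.9705696105957)
tray ((496.27813720703125, -271.35455322265625), (120.24038696289062, 120.35407257080078), 72.8196029663086)
vial 69 [ 0.46261654 -0.1417881   0.04707706] [ 0.4724133  -0.13242303  0.05168745]
stop 91 [ 0.51608288 -0.14044461  0.02421321] [ 0.52798327 -0.12767384  0.03042059]
beak 187 [ 0.60020917 -0.11451848  0.02147543] [ 0.62012026 -0.09773535  0.03607034]
scene bar 203 [ 0.46509118 -0.01059282  0.11457626] 0.1184985650434918 ((466.5173645019531, -12.614919662475586), (45.95390319824219, 16.438819885253906), 50.21799850463867) 50.85257726510377
collar 758 0.06997779158636885 ((467.4033203125, -11.669042587280273), 48.13087844848633)
tray ((496.745849609375, -271.0742492675781), (123.38285827636719, 123.9141845703125), 73.20785522460938)
vial 88 [ 0.4617786  -0.13922262  0.04563812] [ 0.47532589 -0.1300693   0.05016135]
stop 118 [ 0.51461668 -0.13756455  0.02180578] [ 0.53022689 -0.12755739  0.04672286]
beak 52 [ 0.60937616 -0.10879062  0.0213479 ] [ 0.62151234 -0.09662783  0.02391972]
```

>>> step_arm:
  motion:
    - [20, -423, -441, -33, 0, 0, 0]
    - [20, -423, -441, -33, 0, 0, 0]
    - [20, -423, -441, -33, 0, 0, 0]
    - [20, -423, -441, -33, 0, 0, 0]
    - [20, -423, -441, -33, 0, 0, 0]
    - [20, -423, -441, -33, 0, 0, 0]
    - [20, -423, -441, -33, 0, 0, 0]
    - [20, -423, -441, -33, 0, 0, 0]
    - [20, -423, -441, -33, 0, 0, 0]
    - [20, -423, -441, -33, 0, 0, 0]

```text
time_s: 1.35
eef_pos: [0.4668, -0.0111, 0.2111]
eef_rot: [0.301, 0.64, 0.301, -0.64]
wrist_force: [-0.1, -0.9, 1.5]
opening: 0.997
```

>>> step_arm:
  motion:
    - [0, 0, 0, 0, 0, 0, 0]
    - [0, 0, 0, 0, 0, 0, 0]
    - [0, 0, 0, 0, 0, 0, 0]

```text
time_s: 1.72
eef_pos: [0.4659, -0.0146, 0.2112]
eef_rot: [-0.3, -0.64, -0.3, 0.64]
wrist_force: [0.3, -0.2, 0.9]
opening: 0.998
```

```bash
cat >> h.py <<'E'
def pose():
    from scipy.spatial.transform import Rotation as R
    o=ctrl.get_obs(); q=o['eef_rot']; M=R.from_quat([q[1],q[2],q[3],q[0]]).as_matrix()
    print('t %.2f'%o['time_s'],'pos',(o['eef_pos']*1000).round(1),'yaw_y %.1f'%np.degrees(np.arctan2(M[1,1],M[0,1])),'x',M[:,0].round(3),'F',o['wrist_force'].round(1),'Tq',o['torque'].round(2),'op %.2f'%o['opening'],'q6 %.2f'%o['q'][5]); return np.array(o['eef_pos']),M
E
python3 - <<'E'
from h import *
p,M=pose()
im,d,P,c,T=grab('wrist'); save('w1.png',im)
x,y,z=np.moveaxis(P,-1,0)
m=(abs(x-.466)<.04)&(abs(y+.013)<.04)
q=P[m&(z>.105)&(z<.14)]
if len(q):
    print(len(q),q.mean(0),np.percentile(q[:,2],[50,95]),cv2.minAreaRect((q[:,:2]*1000).astype('float32')))
    tq=q[q[:,2]>np.percentile(q[:,2],95)-.005]; print('top',tq.mean(0),cv2.minAreaRect((tq[:,:2]*1000).astype('float32')))
    e=(tq.mean(0)-p)@M*1000; print('to bar in tool mm',e)
E
```

```text
t 1.73 pos [465.9 -14.6 211.2] yaw_y -39.7 x [-0. -0. -1.] F [ 0.3 -0.2  0.9] Tq [ 0.01 -0.01 -0.05] op 1.00 q6 0.41
1178 [ 0.47057519 -0.01143702  0.11616431] [0.11655765 0.11772869] ((468.92633056640625, -13.130340576171875), (45.973304748535156, 13.692021369934082), 50.42845916748047)
top [ 0.47003012 -0.01209523  0.11647237] ((468.9162902832031, -13.140281677246094), (45.920448303222656, 13.509380340576172), 50.76169967651367)
to bar in tool mm [94.72391806  1.57099321 -4.64635969]
```

View pics/w1.png

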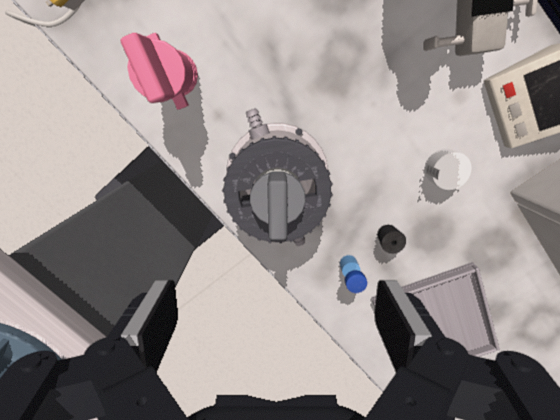

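The bar is vertical at (277,205), as expected, and the slots are beside the disc at about (245,198) and (310,185). The yaw matches, so I descend and grip.

>>> step_arm:
  motion:
    - [60, 0, -2, 0, 0, 0, 0]
    - [100, 0, -2, 0, 0, 0, 0]
    - [119, 0, -2, 0, 0, 0, 0]
    - [119, 0, -2, 0, 0, 0, 0]
    - [119, 0, -2, 0, 0, 0, 255]
    - [119, 0, -2, 0, 0, 0, 255]
    - [119, 0, -2, 0, 0, 0, 255]
    - [119, 0, -2, 0, 0, 0, 255]
    - [119, 0, -2, 0, 0, 0, 255]
    - [119, 0, -2, 0, 0, 0, 255]

```text
time_s: 3.02
eef_pos: [0.4683, -0.0124, 0.093]
eef_rot: [0.301, 0.64, 0.3, -0.64]
wrist_force: [0.2, -1.3, 5.5]
opening: 0.15
```

```bash
python3 -c "
from h import *
pose()"
```

```text
t 3.02 pos [468.3 -12.4  93. ] yaw_y -39.6 x [ 0.002 -0.001 -1.   ] F [ 0.2 -1.3  5.5] Tq [-0.3  -0.05  0.  ] op 0.15 q6 0.41
```

>>> step_arm:
  motion:
    - [3, 0, 0, 0, 0, 0, 255]
    - [6, 0, 0, 0, 0, 0, 255]
    - [9, 0, 0, 0, 0, 0, 255]
    - [9, 0, 0, 0, 0, 0, 255]
    - [9, 0, 0, 0, 0, 0, 255]

```text
time_s: 3.65
eef_pos: [0.4685, -0.0124, 0.0844]
eef_rot: [0.301, 0.64, 0.3, -0.64]
wrist_force: [-0.8, -1.0, 10.8]
opening: 0.156
```

```bash
python3 -c "
from h import *
pose()"
```

```text
t 3.65 pos [468.5 -12.4  84.4] yaw_y -39.6 x [ 0.002 -0.001 -1.   ] F [-0.8 -1.  10.8] Tq [-0.13  0.32 -0.03] op 0.16 q6 0.41
```

>>> step_arm:
  motion:
    - [1, 0, 0, 0, 0, 0, 255]
    - [1, 0, 0, -7, 0, 0, 255]
    - [1, 0, 0, -14, 0, 0, 255]
    - [1, 0, 0, -21, 0, 0, 255]
    - [1, 0, 0, -28, 0, 0, 255]
    - [1, 0, 0, -35, 0, 0, 255]
    - [1, 0, 0, -40, 0, 0, 255]
    - [1, 0, 0, -40, 0, 0, 255]

```text
time_s: 4.65
eef_pos: [0.4685, -0.012, 0.0834]
eef_rot: [0.502, 0.499, 0.501, -0.498]
wrist_force: [-1.5, 0.2, 9.9]
opening: 0.151
```

```bash
python3 -c "
from h import *
pose()"
```

```text
t 4.65 pos [468.5 -12.   83.4] yaw_y 0.4 x [ 0.002 -0.    -1.   ] F [-1.5  0.2  9.9] Tq [0.21 0.35 0.08] op 0.15 q6 -0.29
```

>>> step_arm:
  motion:
    - [0, 0, 0, -7, 0, 0, 255]
    - [0, 0, 0, -14, 0, 0, 255]
    - [0, 0, 0, -21, 0, 0, 255]
    - [0, 0, 0, -25, 0, 0, 255]
    - [0, 0, 0, -25, 0, 0, 255]

```text
time_s: 5.28
eef_pos: [0.4681, -0.0121, 0.0833]
eef_rot: [0.598, 0.378, 0.597, -0.378]
wrist_force: [-2.5, 0.5, 9.8]
opening: 0.15
```

```bash
python3 - <<'E'
from h import *
p,M=pose()
im,d,P,c,T=grab('wrist'); save('w2.png',im)
x,y,z=np.moveaxis(P,-1,0)
q=P[(abs(x-p[0])<.04)&(abs(y-p[1])<.04)&(z>.098)&(z<.125)]
# split z histogram
h,e=np.histogram(q[:,2],bins=27,range=(.098,.125)); print(h)
m=(abs(x-p[0])<.028)&(abs(y-p[1])<.028)&(z>.1)&(z<.116)
print(cv2.minAreaRect((P[m][:,:2]*1000).astype('float32')))
E
```

```text
t 5.28 pos [468.1 -12.1  83.3] yaw_y 25.4 x [ 0.001 -0.    -1.   ] F [-2.5  0.5  9.8] Tq [0.03 0.5  0.07] op 0.15 q6 -0.72
[ 115  112  110  110  142  137  191  471 1403 1354  210  101  126  112
  126  125   78   81   76   76   97  414  208   61   93  105  115]
((469.889404296875, -12.27032470703125), (40.217872619628906, 39.948184967041016), 72.28897857666016)
```

View pics/w2.png

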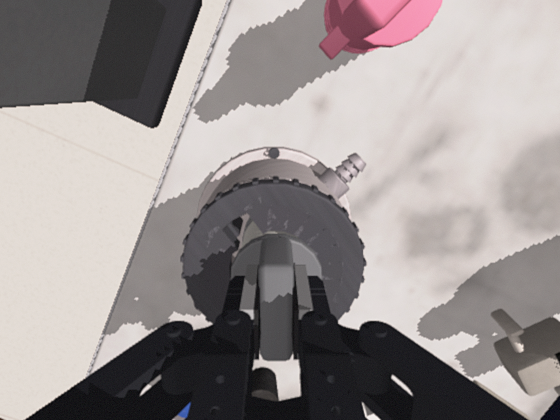

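The bar top has gone down about 10 mm and stays aligned with the jaws. The slot at (237,228) is about 35° further anticlockwise. I continue, then feel for the stop.

>>> step_arm:
  motion:
    - [0, 0, 0, -7, 0, 0, 255]
    - [0, 0, 0, -14, 0, 0, 255]
    - [0, 0, 0, -20, 0, 0, 255]
    - [0, 0, 0, -24, 0, 0, 255]
    - [0, 0, 0, -24, 0, 0, 255]

```text
time_s: 5.95
eef_pos: [0.4677, -0.0122, 0.0831]
eef_rot: [0.663, 0.245, 0.663, -0.245]
wrist_force: [-3.9, -1.3, 10.7]
opening: 0.15
```

```bash
python3 -c "
from h import *
pose()"
```

```text
t 5.95 pos [467.7 -12.2  83.1] yaw_y 49.4 x [-0. -0. -1.] F [-3.9 -1.3 10.7] Tq [-0.24  0.66  0.07] op 0.15 q6 -1.14
```

Turned 89° with no stop yet. Small steps from here.

>>> step_arm:
  motion:
    - [0, 0, 0, -2, 0, 0, 255]
    - [0, 0, 0, -4, 0, 0, 255]
    - [0, 0, 0, -4, 0, 0, 255]

```text
time_s: 6.32
eef_pos: [0.4675, -0.0124, 0.0831]
eef_rot: [0.671, 0.222, 0.671, -0.222]
wrist_force: [-4.1, -1.1, 10.4]
opening: 0.153
```

```bash
python3 -c "
from h import *
pose()"
```

```text
t 6.33 pos [467.5 -12.4  83.1] yaw_y 53.4 x [-0.    -0.001 -1.   ] F [-4.1 -1.1 10.4] Tq [-0.36  0.72 -0.04] op 0.15 q6 -1.21
```

>>> step_arm:
  motion:
    - [0, 0, 0, -1.5, 0, 0, 255]
    - [0, 0, 0, -3, 0, 0, 255]
    - [0, 0, 0, -3, 0, 0, 255]

```text
time_s: 6.7
eef_pos: [0.4674, -0.0123, 0.083]
eef_rot: [0.677, 0.204, 0.677, -0.205]
wrist_force: [-4.1, -1.2, 10.5]
opening: 0.154
```

```bash
python3 -c "
from h import *
pose()"
```

```text
t 6.70 pos [467.4 -12.3  83. ] yaw_y 56.4 x [-0.001 -0.001 -1.   ] F [-4.1 -1.2 10.5] Tq [-0.38  0.73 -0.02] op 0.15 q6 -1.26
```

>>> step_arm:
  motion:
    - [0, 0, 0, -1.5, 0, 0, 255]
    - [0, 0, 0, -2.5, 0, 0, 255]
    - [0, 0, 0, -2.5, 0, 0, 255]

```text
time_s: 7.08
eef_pos: [0.4673, -0.0127, 0.083]
eef_rot: [0.681, 0.189, 0.681, -0.19]
wrist_force: [-4.5, -3.6, 11.0]
opening: 0.15
```

```bash
python3 -c "
from h import *
pose()"
```

```text
t 7.08 pos [467.3 -12.7  83. ] yaw_y 58.9 x [-0.001 -0.001 -1.   ] F [-4.5 -3.6 11. ] Tq [-0.57  0.83 -0.2 ] op 0.15 q6 -1.31
```

>>> step_arm:
  motion:
    - [0, 0, 0, -1.5, 0, 0, 255]
    - [0, 0, 0, -2.5, 0, 0, 255]
    - [0, 0, 0, -2.5, 0, 0, 255]

```text
time_s: 7.45
eef_pos: [0.467, -0.0135, 0.083]
eef_rot: [0.685, 0.174, 0.685, -0.176]
wrist_force: [-6.7, -7.0, 11.5]
opening: 0.151
```

```bash
python3 -c "
from h import *
pose()"
```

```text
t 7.45 pos [467.  -13.5  83. ] yaw_y 61.3 x [-0.002 -0.003 -1.   ] F [-6.7 -7.  11.5] Tq [-1.38  1.23 -0.44] op 0.15 q6 -1.35
```

The stop is felt at about 98° (torque −0.44 N m and rising). I ease back 2° and let it up.

>>> step_arm:
  motion:
    - [0, 0, 0, 2, 0, 0, 255]
    - [-5, 0, 0, 2, 0, 0, 255]
    - [-10, 0, 0, 2, 0, 0, 255]
    - [-15, 0, 0, 2, 0, 0, 255]
    - [-15, 0, 0, 2, 0, 0, 255]

```text
time_s: 8.07
eef_pos: [0.4671, -0.0127, 0.0976]
eef_rot: [0.682, 0.186, 0.682, -0.187]
wrist_force: [-3.7, -4.8, 5.4]
opening: 0.156
```

```bash
python3 -c "
from h import *
pose()"
```

```text
t 8.07 pos [467.1 -12.7  97.6] yaw_y 59.4 x [-0.001 -0.001 -1.   ] F [-3.7 -4.8  5.4] Tq [-1.01  0.75 -0.03] op 0.16 q6 -1.32
```

>>> step_arm:
  motion:
    - [-4, 0, 0, 0, 0, 0, 255]
    - [-8, 0, 0, 0, 0, 0, 255]
    - [-12, 0, 0, 0, 0, 0, 255]
    - [-12, 0, 0, 0, 0, 0, 255]

```text
time_s: 8.57
eef_pos: [0.4672, -0.0119, 0.1094]
eef_rot: [0.682, 0.187, 0.682, -0.187]
wrist_force: [-1.6, -1.8, -0.1]
opening: 0.153
```

```bash
python3 -c "
from h import *
pose()"
```

```text
t 8.57 pos [467.2 -11.9 109.4] yaw_y 59.4 x [-0.001  0.    -1.   ] F [-1.6 -1.8 -0.1] Tq [-0.33  0.58  0.05] op 0.15 q6 -1.32
```

>>> step_arm:
  motion:
    - [-12, 0, 0, 0, 0, 0, 255]
    - [-27, 0, 0, 0, 0, 0, 255]
    - [-45, 0, 0, 0, 0, 0, 255]
    - [-63, 0, 0, 0, 0, 0, 255]
    - [-80, 0, 0, 0, 0, 0, 255]
    - [-92, 0, 0, 0, 0, 0, 255]
    - [-100, 0, 0, 0, 0, 0, 255]
    - [-100, 0, 0, 0, 0, 0, 255]

```text
time_s: 9.57
eef_pos: [0.4678, -0.0121, 0.2098]
eef_rot: [0.682, 0.187, 0.682, -0.187]
wrist_force: [-0.5, -0.3, -1.9]
opening: 0.154
```

```bash
python3 - <<'E'
from h import *
pose()
im=grab('scene')[0]; save('s2.png',cv2.resize(im[100:310,200:480],(560,420)))
E
```

```text
t 9.57 pos [467.8 -12.1 209.8] yaw_y 59.4 x [ 0.001 -0.    -1.   ] F [-0.5 -0.3 -1.9] Tq [0.07 0.02 0.04] op 0.15 q6 -1.32
```

View pics/s2.png

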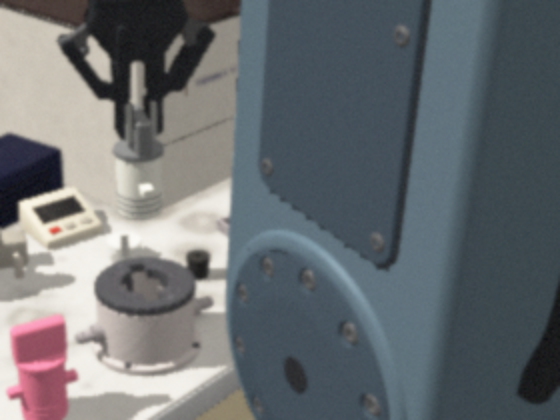

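The cartridge (140,180) hangs upright, clear of the holder (145,300). Next, carry it over the tray.

>>> step_arm:
  motion:
    - [0, -12, 9, 0, 0, 0, 255]
    - [0, -36, 27, 0, 0, 0, 255]
    - [0, -64, 48, 0, 0, 0, 255]
    - [0, -94, 71, 0, 0, 0, 255]
    - [0, -124, 94, 0, 0, 0, 255]
    - [0, -154, 117, 0, 0, 0, 255]
    - [0, -180, 136, 0, 0, 0, 255]
    - [0, -198, 150, 0, 0, 0, 255]
    - [0, -208, 157, 0, 0, 0, 255]
    - [0, -208, 157, 0, 0, 0, 255]

```text
time_s: 10.88
eef_pos: [0.4964, -0.2713, 0.209]
eef_rot: [0.682, 0.187, 0.682, -0.187]
wrist_force: [-0.1, 0.4, -2.4]
opening: 0.15
```

>>> step_arm:
  motion:
    - [20, 0, 0, 0, 0, 0, 255]
    - [50, 0, 0, 0, 0, 0, 255]
    - [80, 0, 0, 0, 0, 0, 255]
    - [105, 0, 0, 0, 0, 0, 255]
    - [118, 0, 0, 0, 0, 0, 255]
    - [120, 0, 0, 0, 0, 0, 255]
    - [120, 0, 0, 0, 0, 0, 255]

```text
time_s: 11.75
eef_pos: [0.4972, -0.2712, 0.0902]
eef_rot: [0.682, 0.187, 0.682, -0.187]
wrist_force: [-0.7, -0.0, -1.7]
opening: 0.154
```

```bash
python3 - <<'E'
from h import *
pose()
im,d,P,c,T=grab('top'); save('t3.png',cv2.resize(im[150:290,250:430],(720,560)))
E
```

```text
t 11.75 pos [ 497.2 -271.2   90.2] yaw_y 59.4 x [ 0.001 -0.001 -1.   ] F [-0.7 -0.  -1.7] Tq [ 0.03 -0.01  0.02] op 0.15 q6 -1.75
```

View pics/t3.png

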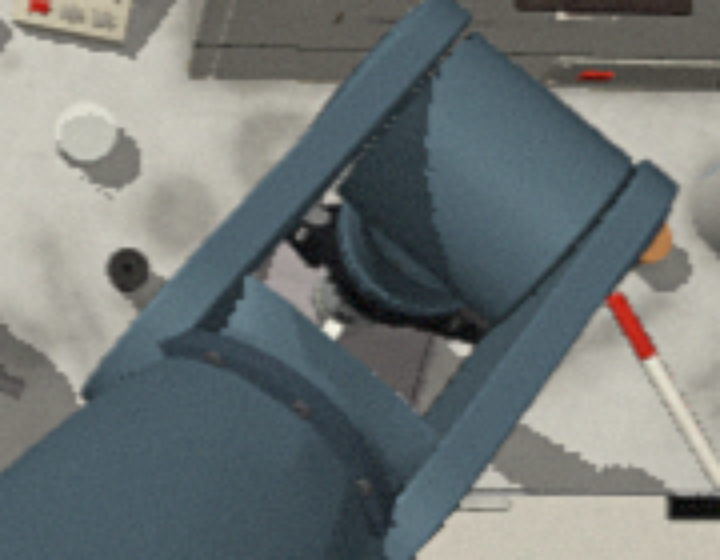

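The arm hides the tray from above, but stopper and beaker are untouched. I lower until contact is felt.

>>> step_arm:
  motion:
    - [6, 0, 0, 0, 0, 0, 255]
    - [12, 0, 0, 0, 0, 0, 255]
    - [14, 0, 0, 0, 0, 0, 255]
    - [15, 0, 0, 0, 0, 0, 255]
    - [16, 0, 0, 0, 0, 0, 255]
    - [16, 0, 0, 0, 0, 0, 255]

```text
time_s: 12.55
eef_pos: [0.4966, -0.2711, 0.0733]
eef_rot: [0.682, 0.187, 0.682, -0.187]
wrist_force: [-0.6, -0.4, -1.7]
opening: 0.152
```

>>> step_arm:
  motion:
    - [1, 0, 0, 0, 0, 0, 255]
    - [1, 0, 0, 0, 0, 0, 255]

```text
time_s: 12.8
eef_pos: [0.4968, -0.2712, 0.0726]
eef_rot: [0.682, 0.187, 0.682, -0.187]
wrist_force: [1.1, 0.4, 0.5]
opening: 0.148
```

>>> step_arm:
  motion:
    - [1, 0, 0, 0, 0, 0, 255]
    - [1, 0, 0, 0, 0, 0, 255]

```text
time_s: 13.05
eef_pos: [0.497, -0.2713, 0.0726]
eef_rot: [0.682, 0.187, 0.682, -0.187]
wrist_force: [-1.7, 2.2, 8.1]
opening: 0.15
```

Contact. I ease off 1 mm, open, and retreat straight up.

>>> step_arm:
  motion:
    - [-1, 0, 0, 0, 0, 0, 255]
    - [-1, 0, 0, 0, 0, 0, 200]
    - [-1, 0, 0, 0, 0, 0, 150]
    - [-1, 0, 0, 0, 0, 0, 80]
    - [-1, 0, 0, 0, 0, 0, 80]
    - [-1, 0, 0, 0, 0, 0, 80]

```text
time_s: 13.8
eef_pos: [0.4966, -0.271, 0.0723]
eef_rot: [0.682, 0.187, 0.682, -0.187]
wrist_force: [0.5, -0.2, -0.5]
opening: 0.685
```

>>> step_arm:
  motion:
    - [-10, 0, 0, 0, 0, 0, 80]
    - [-30, 0, 0, 0, 0, 0, 80]
    - [-60, 0, 0, 0, 0, 0, 80]
    - [-100, 0, 0, 0, 0, 0, 80]
    - [-140, 0, 0, 0, 0, 0, 80]
    - [-160, 0, 0, 0, 0, 0, 80]
    - [-160, 0, 0, 0, 0, 0, 80]

```text
time_s: 14.68
eef_pos: [0.4976, -0.2718, 0.235]
eef_rot: [0.684, 0.186, 0.68, -0.188]
wrist_force: [1.1, 0.3, 0.4]
opening: 0.683
```

```bash
python3 - <<'E'
from h import *
p,M=pose()
im,d,P,c,T=grab('wrist'); save('w4.png',im)
x,y,z=np.moveaxis(P,-1,0)
m=(abs(x-.4965)<.04)&(abs(y+.271)<.04)
for lo,hi in((.088,.105),(.055,.07)):
    q=P[m&(z>lo)&(z<hi)]
    print(len(q),q.mean(0),np.percentile(q[:,2],[5,50,95]),cv2.minAreaRect((q[:,:2]*1000).astype('float32')))
E
```

```text
t 14.68 pos [ 497.6 -271.8  235. ] yaw_y 59.4 x [ 0.004 -0.003 -1.   ] F [1.1 0.3 0.4] Tq [-0.01  0.   -0.02] op 0.68 q6 -1.75
870 [ 0.49866778 -0.27023867  0.09581948] [0.0935236  0.09603351 0.09737443] ((499.977294921875, -271.2160339355469), (13.623624801635742, 45.51991653442383), 59.66464614868164)
1031 [ 0.49934317 -0.27054811  0.06622251] [0.06474036 0.06629217 0.06739915] ((499.4852294921875, -270.8846435546875), (44.30110168457031, 42.57203674316406), 58.81709671020508)
```

View pics/w4.png

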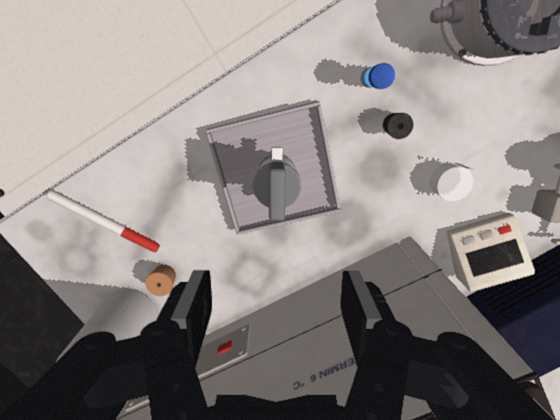

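The cartridge (277,185) stands upright in the tray: bar top at 0.096 m, disc top at 0.066 m, both centred. Vial (378,76), stopper (398,124) and beaker (456,182) are in place. I check the bystander positions and hand in.

```bash
python3 - <<'E'
from h import *
P=grab('wrist')[2]; x,y,z=np.moveaxis(P,-1,0)
for nm,cx,cy,lo in(('vial',.4626,-.1418,.03),('stop',.516,-.1404,.012),('beak',.6002,-.1145,.015)):
    g=P[(abs(x-cx)<.03)&(abs(y-cy)<.03)&(z>lo)&(z<.07)]; print(nm,len(g),g.mean(0).round(3),np.percentile(g[:,2],95).round(3))
pose(); print(ctrl.hand_in())
E
```

```text
vial 558 [ 0.465 -0.143  0.046] 0.048
stop 603 [ 0.519 -0.142  0.023] 0.026
beak 1075 [ 0.603 -0.116  0.021] 0.023
t 14.78 pos [ 496.3 -270.8  231.8] yaw_y 59.3 x [-0.  0. -1.] F [-0.8  0.7 -0.6] Tq [ 0.03 -0.01 -0.01] op 0.69 q6 -1.75
the job is handed in; nothing more can be done
None
```

The cartridge is standing upright in the steel tray, released, and the job was handed in at 14.8 s. No verdict came back.

- **Unlocking:** I pressed the grip bar down about 10 mm and turned it anticlockwise about 98° until I felt the stop (about 0.4 N m). I eased back 2°, let it rise, and it lifted out freely.
- **Placing:** I lowered it to contact at about 8 N, eased off 1 mm, opened the gripper and retreated straight up.
- **Cartridge check:** The last wrist camera view shows the bar top at 0.096 m and the disc level at 0.066 m, within about 4 mm of the tray centre.
- **Bystanders:** The vial, stopper and beaker read about 3 mm from their first measurements, all in the same direction. I put that down to camera calibration (good to about 2 mm), since the arm did not go near them. The pink look-alike was not touched.
- **Odd reading:** The downward force read 10–11 N while pressed, a little below the stated 11–14 N. The camera confirmed the 10 mm of travel, and the cartridge passed the rib without resistance.

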